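# Weigh the tin from behind the spice tubes

## Task

For the stock check, get the round aluminium tin out of the spice drawer and stand it in the middle of the kitchen scale's round pan. Two spice tubes stand right in front of it on the lowest step: first stand just those two in the steel tray, and only when the tin is on the scale put each of them back on the very spot it came from. Keep the tubes and the tin upright, and leave the other two tubes, the scoop and the spoon where they are.

Things in the scene. Friction and masses are not known exactly. Their poses are not given: they have to be found in the camera images.
- tube_red: spice tube with the red dot: upright glass cylinder 38 mm in diameter and 120 mm high over all, its stainless cap (top 22 mm, same diameter) bearing a red dot on top, red spice inside, about 130 g; loose. Origin: centre of the underside, z up along the tube
- tube_yellow: spice tube with the yellow dot: upright glass cylinder 38 mm in diameter and 120 mm high over all, its stainless cap (top 22 mm, same diameter) bearing a yellow dot on top, yellow spice inside, about 130 g; loose. Origin: centre of the underside, z up along the tube
- tube_green: spice tube with the green dot: upright glass cylinder 38 mm in diameter and 120 mm high over all, its stainless cap (top 22 mm, same diameter) bearing a green dot on top, green spice inside, about 130 g; loose. Origin: centre of the underside, z up along the tube
- tube_black: spice tube with the black dot: upright glass cylinder 38 mm in diameter and 120 mm high over all, its stainless cap (top 22 mm, same diameter) bearing a black dot on top, black spice inside, about 130 g; loose. Origin: centre of the underside, z up along the tube
- tin: round plain aluminium tin with a small press button in its lid, 50 mm in diameter, 42 mm high (button 3 mm more), about 90 g, standing on the middle step of the drawer, behind two of the tubes; loose. Origin: centre of the underside, z up
- drawer: grey drawer box, fixed, 304 mm wide (y), 300 deep (x), walls 75 high, front panel (-x end) 95 high. Three clear steps across it, tops at z 28, 48, 68 mm, from x -128, -47, 18 to -47, 18, 85. Tubes stand on the lowest, x -75, y -102, -34, 34, 102, on pale dots, colours mixed; tin on the middle one, x -20, y 68 or -68, 65 mm behind two tubes. Origin: centre of underside; x to its back, z up
- scoop: small green silicone pinch scoop, 75 mm long, 38 mm wide, 17 mm high, lying on the middle step about 136 mm beside the tin; loose, to be left alone. Origin: middle of its length at the underside, x along it from bowl to handle tip
- spoon: short birch spoon, 106 mm long, bowl 34 mm wide, 10 mm high, lying along the top step; loose, to be left alone. Origin: middle of its length at the underside, x along it from bowl to handle end
- tray: shallow stainless tray on the worktop to one side of the drawer, 220 mm (x) by 115 mm (y) outside, walls 3 mm thick and 14 mm high, inner floor 3 mm above the origin, room for two tubes one behind the other along x; fixed. Origin: centre of the underside, z up
- scale: white kitchen scale on the other side of the drawer, fixed, with a round stainless pan 128 mm in diameter whose flat top is 24 mm above the origin (rigid); the white base below it is 150 mm wide (y) and reaches from x -120 to 85 mm, its display at the -x end. Origin: at the underside, straight below the centre of the pan; z up
There are look-alikes about, which are no part of the job. Leave any blue look-alike of the tube_yellow alone.

How it is judged:
By the outcome, as a careful person would: the job done as asked, in the order asked, and still so for the second after the job is handed in, with the robot touching nothing.
It also fails if it takes over 136 s, if anything falls off the work surface, if the arm or the gripper's body presses on something with over 40 N, if the wrist force passes 120 N, or if a joint passes its speed limit or range.

## Robot

A 7-joint arm with a two-finger parallel gripper is mounted at the origin on the work surface. World frame = base frame: x ahead of the robot, y to its left, z up, the work surface at z = 0. Lengths are in m, angles in rad, forces in N, time in s.
With the tool pointing down it reaches from about 0.4 to 0.85 m from the base axis. Payload 6.9 kg.
Tool frame: the origin (TCP) lies midway between the tips of the shut fingers; the grasp point (between the pads) lies behind it (ctrl.pinch_z is the z of the grasp point in the tool frame, in m); z points along the fingers, y is the line along which they close (so a half turn about z gives the same grasp; the last joint's range is limited). The gripper opens to 85 mm and grips with 20 to 120 N. Pads are 22 mm wide; open, the fingers measure 114 mm over their backs; the gripper's body (76 mm by 85 mm) begins 54 mm behind the grasp point. The pads swing forward as they close: fully open they stand 13 mm farther back than shut.
Start: joints at [1.401, 0.507, -0.238, 1.5, 0.126, 1.149, -0.155], TCP at [0.17, -0.601, 0.231] pointing down, gripper open.
Joint ranges: [-3.08, 3.08], [-0.24, 2.05], [-1.43, 1.35], [0, 2.5], [-1.52, 4.66], [0.17, 1.96], [-2.89, 2.89]. Speed limits (rad/s): [2.39, 2.39, 3.14, 3.14, 3.14, 3.14, 3.14].

## Interface

Orientations are given as a unit quaternion [w, x, y, z].
In Python, from station import ctrl, get_state, vision, ticket, models gives the robot as it stands. Calls block until the motion is done:
- ctrl.movep(position, orientation): joint-space move of the TCP to a pose.
- ctrl.movel(position, frame=None, max_speed=0.15): straight line of the TCP; frame=None keeps the orientation; max_speed is the mean speed in m/s.
- ctrl.set_joints(angles): joint-space move.
- ctrl.ungrasp() and ctrl.close_gripper(force=None): open the fingers fully, or close them until they stop; force is the grip in N (None keeps the last).
- ctrl.pause(seconds).
- ctrl.ik(position, orientation): joint angles nearest the present ones, or None.
- get_state(): the state.
- vision.grab_frame(name): name is "scene" or "side" or "wrist"; returns (picture, depth): 420x560x3 uint8, blue, green, red; 420x560 float32, m along the optical axis (not along the pixel's ray), 0 where there is no reading.
- vision.camera_info(name): a dict with "mtx" (3x3 intrinsics, pixels), "R" (3x3) and "t" (3): a world point X has camera coordinates R X + t; the wrist camera has in their place "hand_eye" (4x4, takes a point from camera to tool coordinates, whose origin is the TCP and whose axes are the flange's). Camera axes: x right, y down, z forward; pixel columns grow to the right and rows downward; lengths in m; the calibration is good to about 2 mm. A picture is of the moment at which its call begins: read the wrist's pose just before it. camera_info takes no time and is no camera call.
A pose or a line that the arm cannot do raises ctrl.Unreachable and nothing moves.
- ticket.close_job(): hands the job in; it is judged then, once.
Trained networks look in the newest picture that a camera, given by its name, has taken for a name from the list of things; names that differ only in an ending like _2 or _b are one class to them, and where a whole thing is asked for, a point or a joint stands for the part that bears it (a point fixed in the world has none). Each returns a list of dicts, best first, with "p" (0 to 1); they miss things now and then, are a little off and sometimes report something else, mostly with a low value. They report only what shows in the picture. A call takes as long as a camera call. They do not tell look-alikes from the thing itself.
- models.recognise(camera, target): "point" ([column, row] in pixels, amid what is visible of it).
- models.masks_of(camera, target): "mask" (420x560 bool, what is visible of it) and "point" ([column, row] in pixels, amid what is visible of it).
The state is a dict: "time": time; "qpos": joint angles; "qd": joint speeds; "tau": joint torques, N m; "tcp_pos": TCP position; "eef_rot": TCP orientation; "contact_force": force on the tool from outside, world axes, zero at the start; "wrist_torque": the same for the moment, N m; "width": finger opening in m; "gripper_force": force on a finger pad.
Only numpy, scipy, OpenCV 4.12 (cv2) and the standard library are available. Lean on these libraries where they do the work, as an engineer would, in place of code of your own. Each camera call takes 0.05 s, during which the arm holds its last target. There are 200 camera calls.

## Working session

There is one attempt and no reset: what is moved stays moved. The work goes in short steps, each a Python script; the robot and the scene stay as the last script left them, time stands still between calls to the robot, and variables do not carry over. Pictures are saved under pics/ and viewed, at most 14 in all, crops included, and the job is handed in when it is done.

```bash
ls; mkdir -p pics; cat > h.py <<'E'
import numpy as np, cv2
from station import ctrl, get_state, vision, ticket, models
def grab(c):
    s=get_state(); im,d=vision.grab_frame(c); return im,d,s
def save(n,im): cv2.imwrite('pics/'+n,im)
def world(c,u,v,z):
    """intersect pixel ray with plane z (fixed cameras)"""
    i=vision.camera_info(c); R=np.array(i["R"]);t=np.array(i["t"])
    r=R.T@(np.linalg.inv(i["mtx"])@[u,v,1]); o=-R.T@t
    return o+r*(z-o[2])/r[2]
def cloud(c,d):
    i=vision.camera_info(c); R=np.array(i["R"]);t=np.array(i["t"])
    v,u=np.mgrid[0:420,0:560]; K=np.array(i["mtx"])
    P=np.stack([(u-K[0,2])/K[0,0]*d,(v-K[1,2])/K[1,1]*d,d],-1)
    return (P-t)@R
E
python3 - <<'E'
from h import *
for c in("scene","side"):
    im,d,s=grab(c); save(c+'0.png',im); np.save(c+'d.npy',d)
    P=cloud(c,d)
    for n in("tube_red","tube_yellow","tube_green","tube_black","tin","scoop","spoon","tray","scale","drawer"):
        for m in models.masks_of(c,n)[:3]:
            q=P[m["mask"]&(d>0)]
            print(c,n,round(m["p"],2),np.round(m["point"]),m["mask"].sum(),np.round(np.median(q,0),3) if len(q) else None, np.round(np.percentile(q,98,axis=0),3) if len(q) else None)
i=vision.camera_info("wrist");print(i,ctrl.pinch_z,get_state())
E
```

```text
pics
scene tube_red 0.97 [279. 174.] 688 [0.517 0.068 0.106] [0.529 0.261 0.149]
scene tube_yellow 0.96 [263. 186.] 837 [0.518 0.006 0.102] [0.528 0.029 0.149]
scene tube_yellow 0.88 [312. 163.] 464 [0.547 0.182 0.089] [0.559 0.208 0.121]
scene tube_green 0.68 [242. 204.] 1011 [ 0.519 -0.065  0.1  ] [ 0.529 -0.01   0.149]
scene tin 0.88 [291. 197.] 558 [0.573 0.033 0.081] [0.59  0.085 0.094]
scene tin 0.33 [225. 214.] 976 [ 0.522 -0.128  0.109] [ 0.53  -0.104  0.15 ]
scene scoop 0.55 [256. 234.] 251 [ 0.567 -0.094  0.059] [ 0.586 -0.06   0.066]
scene spoon 0.54 [303. 220.] 201 [ 0.636 -0.026  0.074] [0.647 0.042 0.079]
scene tray 0.85 [139. 317.] 6873 [ 0.48  -0.34   0.004] [ 0.581 -0.27   0.015]
scene tray 0.17 [289. 234.] 12667 [ 0.629 -0.085  0.056] [0.735 0.127 0.095]
scene drawer 0.63 [288. 236.] 13019 [ 0.628 -0.083  0.056] [0.735 0.129 0.095]
side tube_red 0.61 [270. 170.] 614 [0.522 0.072 0.118] [0.529 0.098 0.149]
side tube_red 0.2 [249. 188.] 829 [0.523 0.009 0.103] [0.529 0.031 0.149]
side tube_yellow 0.77 [251. 187.] 839 [0.522 0.009 0.102] [0.529 0.032 0.149]
side tube_y
[... 1379 characters left out ...]
1, 'qpos': array([ 1.40048954,  0.50749952, -0.2375946 ,  1.50021164,  0.1257185 ,
        1.14890214, -0.15479061]), 'qd': array([ 0.00020196, -0.00097523,  0.00088091, -0.00050973,  0.00030222,
       -0.00064041, -0.00088392]), 'tau': array([-3.18025695e-04, -6.20376134e+01, -2.18464404e+00, -2.49965644e+01,
        1.39789461e-02,  2.48549448e-03, -4.30717068e-05]), 'tcp_pos': array([ 0.17016426, -0.60137199,  0.23127106]), 'eef_rot': array([-1.91448423e-05,  9.90507085e-01,  1.37461683e-01, -8.27606686e-06]), 'contact_force': array([-0.12867304, -0.73648975, -0.24911925]), 'wrist_torque': array([-0.0413763 ,  0.01101852,  0.01210585]), 'gripper_force': 0.0, 'width': 0.08535065210199916}
```

View pics/scene0.png

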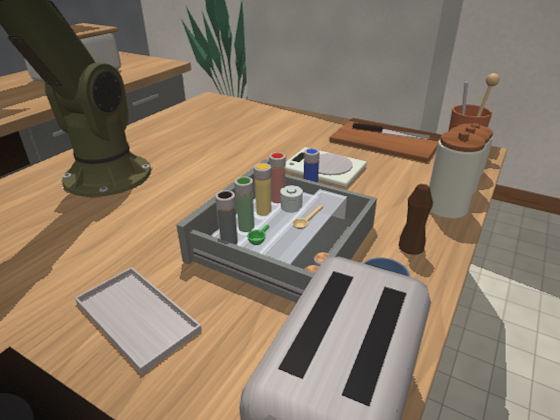

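```bash
python3 - <<'E'
import cv2
im=cv2.imread('pics/side0.png')[120:330,40:420]; cv2.imwrite('pics/side0c.png',cv2.resize(im,None,fx=2.1,fy=2.1,interpolation=cv2.INTER_CUBIC))
E
```

```text
(no output)
```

View pics/side0c.png

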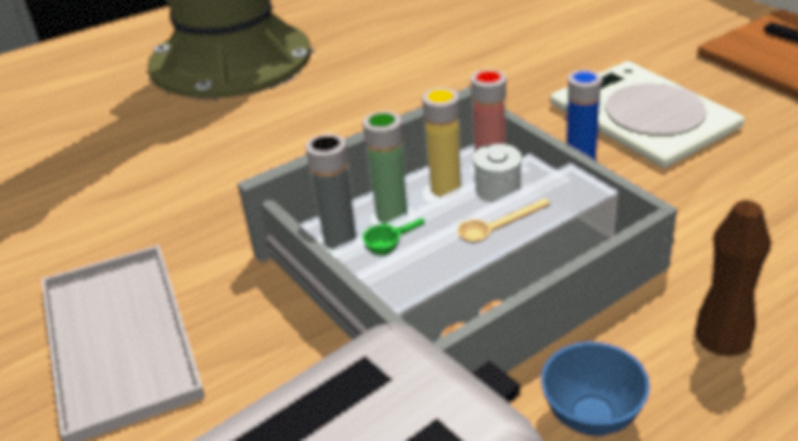

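```bash
cat >> h.py <<'E'
from scipy.spatial.transform import Rotation as Rn
def wcloud(d,s):
    i=vision.camera_info("wrist"); K=np.array(i["mtx"]); H=np.array(i["hand_eye"])
    v,u=np.mgrid[0:420,0:560]
    P=np.stack([(u-K[0,2])/K[0,0]*d,(v-K[1,2])/K[1,1]*d,d],-1)
    q=np.array(s["eef_rot"]); R=Rn.from_quat(q[[1,2,3,0]]).as_matrix()
    return (P@H[:3,:3].T+H[:3,3])@R.T+s["tcp_pos"]
def quat(a):
    """tool down; tool x axis at world angle a"""
    return [0.,np.cos(a/2),np.sin(a/2),0.]
def blobs(P,d,lo,hi,amin=60):
    m=((P[...,2]>lo)&(P[...,2]<hi)&(d>0)).astype(np.uint8)
    n,l,st,c=cv2.connectedComponentsWithStats(m)
    out=[]
    for k in range(1,n):
        if st[k,4]<amin: continue
        q=P[l==k]; (x,y),r=cv2.minEnclosingCircle(q[:,:2].astype(np.float32))
        out.append((np.round([x,y,r],4),np.round(q.mean(0),4),st[k,4],np.round(c[k])))
    return out
E
python3 - <<'E'
from h import *
for c in("scene","side"):
    d=np.load(c+'d.npy');P=cloud(c,d)
    for lo,hi,f in((.009,.018,lambda P:P[...,1]<-.22),(.020,.028,lambda P:(P[...,1]>.2)&(P[...,1]<.45)&(P[...,0]>.35)&(P[...,0]<.7)),(.088,.099,lambda P:(P[...,0]<.5)&(P[...,0]>.4)&(abs(P[...,1])<.25))):
        m=(P[...,2]>lo)&(P[...,2]<hi)&f(P)&(P[...,0]>.3)&(P[...,0]<.7)&(d>0)
        q=P[m][:,:2].astype(np.float32); print(c,lo,len(q),cv2.minAreaRect(q),cv2.minEnclosingCircle(q))
ctrl.movep([0.48,-0.34,0.30],quat(0)); im,d,s=grab("wrist"); save('w1.png',im)
P=wcloud(d,s); m=(P[...,2]>.008)&(P[...,2]<.018)&(d>0)&(P[...,1]<-.22)
print('tray',cv2.minAreaRect(P[m][:,:2].astype(np.float32)))
ctrl.movep([0.50,-0.02,0.30],quat(0)); im,d,s=grab("wrist"); save('w2.png',im)
P=wcloud(d,s)
for b in blobs(P,d,.141,.155)+blobs(P,d,.086,.1): print(b)
for n in("tube_red","tube_yellow","tin"):
    for m in models.masks_of("wrist",n)[:3]: print(n,round(m["p"],2),np.round(m["point"]))
m=(P[...,2]>.088)&(P[...,2]<.1)&(P[...,0]<.48)&(d>0)
print('front',cv2.minAreaRect(P[m][:,:2].astype(np.float32)))
print(get_state()["time"],get_state()["qpos"])
E
```

```text
scene 0.009 1017 ((0.4688478410243988, -0.336780846118927), (0.11615604907274246, 0.22265279293060303), 77.4702377319336) ((0.4688352048397064, -0.3361305594444275), 0.12448988109827042)
scene 0.02 766 ((0.5142667889595032, 0.33372169733047485), (0.1442551612854004, 0.19817662239074707), 88.9622802734375) ((0.5117800831794739, 0.33294495940208435), 0.11796658486127853)
scene 0.088 550 ((0.4671236276626587, -0.018532022833824158), (0.0631849467754364, 0.3312883973121643), 0.5902621150016785) ((0.4461236596107483, -0.018748357892036438), 0.16578935086727142)
side 0.009 664 ((0.4687693119049072, -0.3379502296447754), (0.11516166478395462, 0.2238490879535675), 77.64777374267578) ((0.46806371212005615, -0.3382531404495239), 0.12449386715888977)
side 0.02 1057 ((0.5155786871910095, 0.30329614877700806), (0.2014414668083191, 0.19318841397762299), 88.5351791381836) ((0.5265789031982422, 0.3185456097126007), 0.12114556133747101)
side 0.088 447 ((0.4669618010520935, -0.037452250719070435), (0.296610563993454, 0.06378111243247986), 89.47250366210938) ((0.44322413206100464, -0.03714220970869064)
[... 677 characters left out ...]
5394, 0.1929, 0.0189]), array([0.5416, 0.181 , 0.0928]), np.int32(210), array([111., 156.]))
(array([ 0.5145, -0.11  ,  0.0173]), array([ 0.5192, -0.1029,  0.0931]), np.int32(89), array([350., 174.]))
(array([0.5128, 0.0767, 0.0176]), array([0.5183, 0.0702, 0.0933]), np.int32(97), array([206., 175.]))
(array([ 0.4467, -0.0182,  0.1646]), array([ 0.4454, -0.0183,  0.0946]), np.int32(3881), array([280., 232.]))
tube_red 0.87 [194. 185.]
tube_yellow 0.81 [105. 160.]
tin 0.72 [222. 134.]
front ((0.44395437836647034, -0.018245279788970947), (0.018600691109895706, 0.32903358340263367), 0.7782360315322876)
4.0833 [ 0.28758512  0.26987324 -0.39130378  1.69788298  0.10965714  1.19574313
 -1.70423381]
```

```bash
cat >> h.py <<'E'
ZT=0.30
def st(tag):
    s=get_state(); print(tag,round(s["time"],1),np.round(s["tcp_pos"],4),round(s["width"],4),round(s["gripper_force"],1),np.round(s["contact_force"],1)); return s
def pick(x,y,z,a,force=40,zt=ZT):
    ctrl.movep([x,y,zt],quat(a)); ctrl.movel([x,y,z+.04],max_speed=.25); ctrl.movel([x,y,z],max_speed=.08)
    ctrl.close_gripper(force); ctrl.pause(.2); s=st('grip'); ctrl.movel([x,y,zt],max_speed=.2); st('lift'); return s
def place(x,y,z,a,zt=ZT):
    ctrl.movep([x,y,zt],quat(a)); ctrl.movel([x,y,z+.04],max_speed=.2); ctrl.movel([x,y,z],max_speed=.06)
    ctrl.pause(.2); st('down'); ctrl.ungrasp(); ctrl.pause(.2); ctrl.movel([x,y,zt],max_speed=.2); st('released')
RED=(0.509,0.082); YEL=(0.509,0.0195); A=(.4200,-.3265); B=(.5176,-.3481)
E
python3 - <<'E'
from h import *
for a in(np.pi/2,-np.pi/2):
  for p in((*RED,.3),(*RED,.108),(*YEL,.108),(*A,.084),(*B,.084),(*B,.3),(.565,.0475,.055),(.54,.33,.03)):
    q=ctrl.ik(p,quat(a)); q0=ctrl.ik(p,quat(0)); print(round(a,1),p,None if q is None else np.round(q,2), None if q0 is None else np.round(q0,2))
d=vision.grab_frame("wrist")
E
```

```text
1.6 (0.509, 0.082, 0.3) [ 0.32  0.34 -0.74  1.66  0.24  1.24 -0.47] [ 0.11  0.3  -0.44  1.66  0.13  1.21 -1.93]
1.6 (0.509, 0.082, 0.108) [ 0.23  0.54 -0.66  1.95  0.45  0.8  -0.68] [ 0.05  0.5  -0.37  1.95  0.26  0.74 -2.05]
1.6 (0.509, 0.0195, 0.108) [ 0.35  0.53 -0.64  1.96  0.44  0.79 -0.55] [ 0.16  0.49 -0.35  1.97  0.24  0.73 -1.91]
1.6 (0.42, -0.3265, 0.084) [ 0.96  0.57 -0.53  1.93  0.42  0.74  0.19] [ 0.76  0.54 -0.22  1.93  0.18  0.69 -1.13]
1.6 (0.5176, -0.3481, 0.084) [ 0.88  0.69 -0.56  1.68  0.45  0.9   0.14] [ 0.68  0.65 -0.21  1.69  0.17  0.83 -1.18]
1.6 (0.5176, -0.3481, 0.3) [ 0.89  0.5  -0.58  1.38  0.27  1.34  0.31] [ 0.71  0.46 -0.25  1.38  0.12  1.31 -1.12]
1.6 (0.565, 0.0475, 0.055) [ 0.25  0.67 -0.6   1.86  0.53  0.77 -0.64] [ 0.08  0.63 -0.33  1.87  0.3   0.69 -1.99]
1.6 (0.54, 0.33, 0.03) [-0.25  0.78 -0.57  1.7   0.54  0.83 -1.07] [-0.36  0.75 -0.39  1.7   0.38  0.77 -2.5 ]
-1.6 (0.509, 0.082, 0.3) [-0.93  0.48  1.15  1.67 -0.45  1.29 -2.83] [ 0.11  0.3  -0.44  1.66  0.13  1.21 -1.93]
-1.6 (0.509, 0.082, 0.108) [-0.69  0.59  0.75  1.96 -0.56  0.81 -2.77] [ 0.05  0.5  -0.37  1.95  0.26  0.74 -2.05]
-1.6 (0.509, 0.0195, 0.108) [-0.46  0.53  0.56  1.97 -0.4   0.75 -2.8 ] [ 0.16  0.49 -0.35  1.97  0.24  0.73 -1.91]
-1.6 (0.42, -0.3265, 0.084) [ 0.59  0.53  0.03  1.94 -0.02  0.67 -2.5 ] [ 0.76  0.54 -0.22  1.93  0.18  0.69 -1.13]
-1.6 (0.5176, -0.3481, 0.084) [ 0.54  0.64  0.02  1.69 -0.02  0.81 -2.57] [ 0.68  0.65 -0.21  1.69  0.17  0.83 -1.18]
-1.6 (0.5176, -0.3481, 0.3) [ 0.53  0.46  0.04  1.39 -0.02  1.3  -2.57] [ 0.71  0.46 -0.25  1.38  0.12  1.31 -1.12]
-1.6 (0.565, 0.0475, 0.055) [-0.47  0.68  0.55  1.87 -0.52  0.73 -2.76] [ 0.08  0.63 -0.33  1.87  0.3   0.69 -1.99]
-1.6 (0.54, 0.33, 0.03) [-1.15  1.04  1.15  1.71 -1.05  1.14 -2.81] [-0.36  0.75 -0.39  1.7   0.38  0.77 -2.5 ]
```

View pics/w1.png

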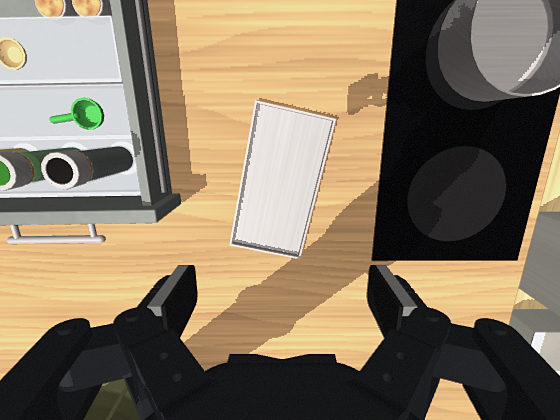

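View pics/w2.png

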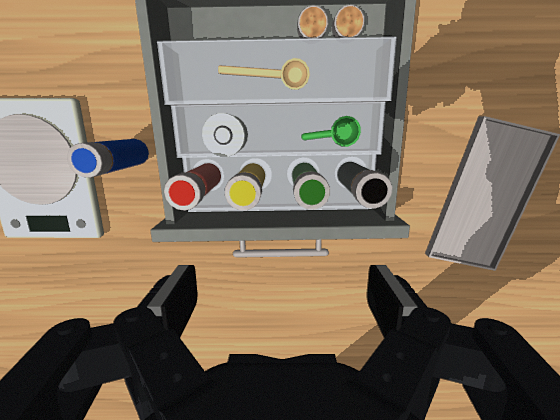

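```bash
python3 - <<'E'
from h import *
a=np.pi/2
pick(*RED,.108,a); place(*B,.0845,a)
pick(*YEL,.108,a); place(*A,.0845,a)
im,d,s=grab("wrist"); save('w3.png',im)
P=wcloud(d,s)
for b in blobs(P,d,.112,.135): print(b)
# look over the scale, then the drawer
ctrl.movep([0.50,0.30,0.30],quat(0)); im,d,s=grab("wrist"); save('w4.png',im); np.savez('w4.npz',d=d,p=s["tcp_pos"],q=s["eef_rot"])
P=wcloud(d,s)
for b in blobs(P,d,.020,.028,500)+blobs(P,d,.086,.1): print(b)
for m in models.masks_of("wrist","scale")[:2]: print(m["p"],m["point"])
st('end')
E
```

```text
grip 7.4 [0.5092 0.0821 0.1084] 0.0372 39.7 [-2.2 -0.9  5.7]
lift 8.5 [0.5084 0.0817 0.2989] 0.037 40.2 [-0.3 -0.  -2.1]
down 12.1 [ 0.5177 -0.3481  0.0845] 0.0371 40.1 [-0.   0.3 -1.6]
released 14.1 [ 0.5171 -0.348   0.2989] 0.0855 0.0 [-0.7 -0.7  0.6]
grip 17.6 [0.5091 0.0195 0.1084] 0.0373 39.6 [-1.8 -0.8  5.8]
lift 18.7 [0.5084 0.0192 0.2989] 0.0371 40.1 [ 0.2 -0.5 -1.2]
down 22.0 [ 0.4201 -0.3266  0.0846] 0.0373 40.1 [-0.4 -0.2 -0.9]
released 24.0 [ 0.4194 -0.3263  0.299 ] 0.0855 0.0 [ 0.5 -0.2  0. ]
(array([ 0.4196, -0.3264,  0.0192]), array([ 0.4198, -0.3252,  0.1232]), np.int32(890), array([282., 195.]))
(array([ 0.517 , -0.3479,  0.0193]), array([ 0.5159, -0.3463,  0.1228]), np.int32(902), array([366., 213.]))
(array([0.5967, 0.6369, 0.1192]), array([0.6188, 0.65  , 0.0215]), np.int32(2064), array([20., 91.]))
(array([0.5273, 0.3432, 0.0752]), array([0.5302, 0.3374, 0.0243]), np.int32(6573), array([255., 159.]))
(array([ 0.4715, -0.0085,  0.1092]), array([0.4829, 0.0011, 0.0271]), np.int32(2142), array([487., 192.]))
(array([0.5648, 0.0482, 0.0256]), array([0.5654, 0.0495, 0.0903]), np.int32(1536), array([496., 134.]))
(array([0.5415, 0.2014, 0.0181]), array([0.5445, 0.2099, 0.0925]), np.int32(90), array([358., 153.]))
(array([ 0.5074, -0.0409,  0.0152]), array([ 0.5074, -0.0349,  0.0913]), np.int32(165), array([556., 184.]))
(array([0.4463, 0.0456, 0.1023]), array([0.4445, 0.0482, 0.0942]), np.int32(2412), array([479., 233.]))
0.92 [256.3, 164.2]
end 26.5 [0.5005 0.2992 0.2999] 0.0856 0.0 [0.4 1.  0.2]
```

```bash
python3 - <<'E'
from h import *
z=np.load('w4.npz'); P=wcloud(z["d"],{"tcp_pos":z["p"],"eef_rot":z["q"]}); d=z["d"]
for lo in(.0215,.0225,.0235):
    for b in blobs(P,d,lo,lo+.006,2000): print(lo,b)
im=cv2.imread('pics/w4.png')
# orthorectified top view at z=.024, 0.5 mm/px, x up, y left
from numpy.linalg import inv
i=vision.camera_info("wrist");K=np.array(i["mtx"]);H=np.array(i["hand_eye"]);R=Rn.from_quat(z["q"][[1,2,3,0]]).as_matrix()
Rw=R@H[:3,:3]; o=R@H[:3,3]+z["p"]
r,c=np.mgrid[0:440,0:400]; X=np.stack([.64-r*.0005,.44-c*.0005,np.full(r.shape,.024)],-1)
C=(X-o)@Rw; u=C@K.T; mx=(u[...,0]/u[...,2]).astype(np.float32);my=(u[...,1]/u[...,2]).astype(np.float32)
o2=cv2.remap(im,mx,my,cv2.INTER_LINEAR); g=cv2.GaussianBlur(cv2.cvtColor(o2,cv2.COLOR_BGR2GRAY),(5,5),0)
cs=cv2.HoughCircles(g,cv2.HOUGH_GRADIENT,1,20,param1=60,param2=15,minRadius=122,maxRadius=134)
for x,y,rr in cs[0][:3]: print(.64-y*.0005,.44-x*.0005,rr*.0005)
x,y,rr=cs[0][0]; cv2.circle(o2,(int(x),int(y)),int(rr),(0,0,255),1); save('pan.png',np.hstack([o2,cv2.resize(im,(560,440))[:,:400]]))
E
```

```text
0.0215 (array([0.5284, 0.3379, 0.0647]), array([0.5303, 0.3369, 0.0244]), np.int32(6331), array([256., 159.]))
0.0225 (array([0.5281, 0.3369, 0.0638]), array([0.5302, 0.3371, 0.0245]), np.int32(6267), array([255., 159.]))
0.0225 (array([ 0.4923, -0.0053,  0.1126]), array([0.4921, 0.0096, 0.0277]), np.int32(4350), array([482., 186.]))
0.0235 (array([0.5282, 0.3369, 0.0638]), array([0.53  , 0.3376, 0.0246]), np.int32(5528), array([255., 159.]))
0.0235 (array([ 0.4934, -0.0042,  0.1115]), array([0.4935, 0.0127, 0.0281]), np.int32(6012), array([481., 185.]))
0.52875 0.33574998 0.064150006
```

View pics/pan.png

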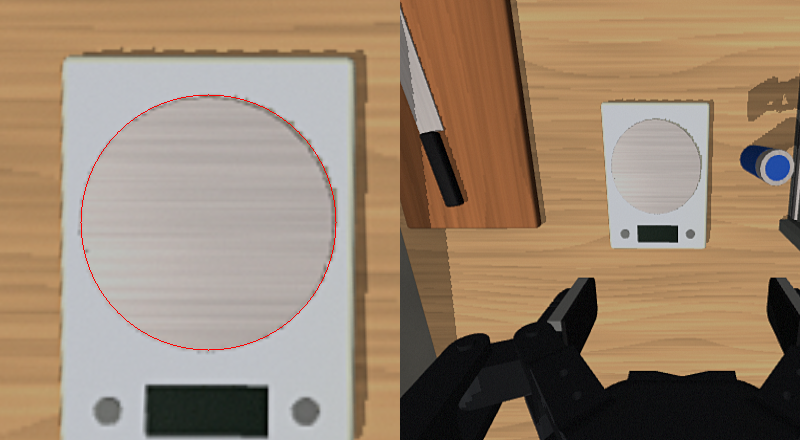

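```bash
python3 - <<'E'
from h import *
pick(.5650,.0477,.055,0); 
place(.5285,.3362,.0318,0)
ctrl.movep([0.47,0.3362,0.30],quat(0)); im,d,s=grab("wrist"); save('w5.png',im)
P=wcloud(d,s)
for b in blobs(P,d,.060,.075)+blobs(P,d,.0225,.028,500): print(b)
st('end')
E
```

```text
grip 29.8 [0.5653 0.0478 0.0556] 0.0489 41.3 [-0.6 -0.9  7. ]
lift 31.2 [0.5645 0.0475 0.2989] 0.049 41.5 [ 1.   0.7 -1.7]
down 34.6 [0.5285 0.3362 0.0317] 0.0491 41.5 [-0.6 -1.2  2.6]
released 36.7 [0.5282 0.3358 0.2989] 0.0853 0.0 [-0.3  0.3 -0.5]
(array([0.5532, 0.0675, 0.1437]), array([0.6104, 0.0863, 0.0687]), np.int32(8410), array([498.,  63.]))
(array([0.5395, 0.2004, 0.0182]), array([0.5401, 0.2108, 0.0673]), np.int32(113), array([384., 129.]))
(array([0.528 , 0.3371, 0.0251]), array([0.5285, 0.3372, 0.0668]), np.int32(1265), array([281., 138.]))
(array([0.4   , 0.0316, 0.0165]), array([0.3995, 0.0325, 0.0607]), np.int32(76), array([499., 234.]))
(array([ 0.4009, -0.0101,  0.0244]), array([ 0.3999, -0.0098,  0.0607]), np.int32(102), array([529., 234.]))
(array([0.062 , 0.0217, 0.0235]), array([0.0668, 0.019 , 0.0651]), np.int32(160), array([466., 417.]))
(array([0.5279, 0.337 , 0.0639]), array([0.5309, 0.337 , 0.0244]), np.int32(5449), array([282., 134.]))
(array([0.4955, 0.0147, 0.0892]), array([0.4937, 0.0067, 0.0274]), np.int32(1833), array([515., 163.]))
end 37.1 [0.4699 0.3358 0.2996] 0.0852 0.0 [ 0.8 -0.3 -0.4]
```

View pics/w5.png

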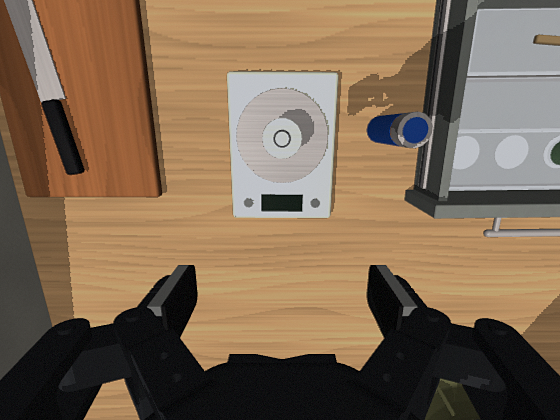

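```bash
python3 - <<'E'
from h import *
a=np.pi/2
pick(*B,.084,a); place(*RED,.1095,a)
pick(*A,.084,a); place(*YEL,.1095,a)
ctrl.movep([0.50,-0.02,0.30],quat(0)); im,d,s=grab("wrist"); save('w6.png',im)
P=wcloud(d,s)
for b in blobs(P,d,.141,.155): print(b)
st('end')
E
```

```text
grip 41.8 [ 0.5178 -0.3482  0.0844] 0.0377 39.9 [-0.9 -0.7  5.4]
lift 43.0 [ 0.517  -0.3481  0.2988] 0.0367 40.1 [ 0.4 -0.2 -1.4]
down 46.5 [0.5085 0.0819 0.1094] 0.0375 40.6 [-2.4 -1.9  5.7]
released 48.3 [0.5085 0.0816 0.2991] 0.0853 0.0 [-0.4  0.2 -0.5]
grip 52.1 [ 0.4201 -0.3266  0.0844] 0.0372 39.7 [-1.6  0.   6.2]
lift 53.3 [ 0.4194 -0.3264  0.2989] 0.0372 40.1 [ 0.5 -0.  -1.4]
down 56.6 [0.5085 0.0194 0.1094] 0.0377 40.6 [-2.8 -1.9  5.1]
released 58.4 [0.5085 0.0191 0.2991] 0.0854 0.0 [-0.2  0.1  0. ]
(array([ 0.5096, -0.052 ,  0.0193]), array([ 0.5105, -0.0517,  0.1484]), np.int32(1040), array([313., 191.]))
(array([ 0.5107, -0.1158,  0.0191]), array([ 0.5116, -0.1149,  0.1482]), np.int32(1081), array([375., 190.]))
(array([0.5083, 0.082 , 0.0191]), array([0.5093, 0.081 , 0.1485]), np.int32(1075), array([185., 191.]))
(array([0.5084, 0.0199, 0.0191]), array([0.5093, 0.0193, 0.1485]), np.int32(1041), array([244., 192.]))
end 59.6 [ 0.4999 -0.0198  0.2996] 0.085 0.0 [ 0.7  0.3 -0.2]
```

View pics/w6.png

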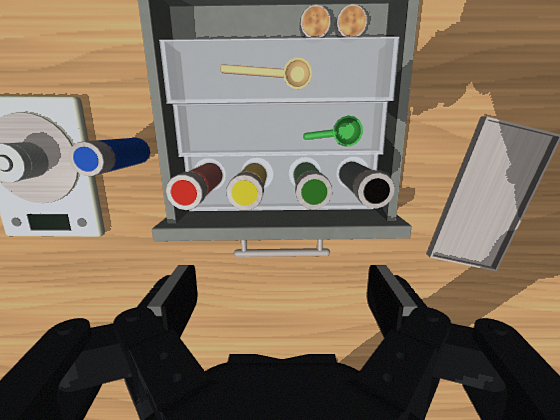

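The picture shows red (185,191) and yellow (244,192) back within 1 mm of where they stood. Green, black, scoop, spoon and the blue look-alike haven't moved, the tray is empty, and the tin is upright on the scale. I'm handing the job in.

```bash
python3 -c "
from h import *
print(ticket.close_job())"
```

```text
the job is handed in; nothing more can be done
None
```

The job is handed in at about 60 s: the tin stands in the middle of the scale's pan, the red and yellow tubes are back within 1 mm of their original spots, and nothing else was moved.

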